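# Refit the stirrer's control knob and set it to off

### The arm

A 6-joint arm with a two-finger parallel gripper is mounted at the origin on a cart in front of the work surface, level with it; the furniture and walls round the work are solid. World frame = base frame: x ahead of the robot, y to its left, z up, the work surface at z = 0. Lengths are in mm, angles in rad, forces in N, time in s.
With the tool pointing down it reaches from about 350 to 775 mm from the base axis. Payload 7.3 kg.
Tool frame: the origin (TCP) lies between the finger pads; the fingertips stand 14 mm ahead of it and the grasp point (between the pads) lies 5 mm behind it; z points along the fingers, y is the line along which they close (so a half turn about z gives the same grasp; the last joint's range is limited). The gripper opens to 92 mm and grips with 3 to 60 N. Pads are 19 mm wide; open, the fingers measure 130 mm over their backs; the gripper's body (75 mm by 190 mm) begins 47 mm behind the grasp point.
Start: joints at [-1.285, 0.342, 1.524, -0, 1.275, -0.146], TCP at [219.739, -476.821, 240.741] pointing down, gripper open.
Joint ranges: [-2.53, 2.53], [-0.77, 2.02], [0.04, 2.7], [-1, 4.14], [0.28, 2.66], [-3.11, 3.11]. Speed limits (rad/s): [2.57, 2.57, 3.14, 3.14, 3.14, 3.14].

### API

Orientations are given as [roll, pitch, yaw] about the fixed x, y, z axes, in that order (R = Rz(yaw) Ry(pitch) Rx(roll)).
In Python, from plant import get_obs, cams, close_job gives the robot as it stands. The module is installed in compiled form; this text tells all that it offers.
- The arm moves only by the shell command python3 -m creep 'ROWS'. ROWS is JSON, a list of rows, each an object of numbers: "hand": the opening, from 0 (shut) to 1 (fully open); "tx", "ty", "tz": the shift along the tool's x, y, z in m; "spin": the turn about the tool's z in degrees. In form: [{"hand": .., "tx": .., "ty": .., "tz": .., "spin": ..}, ...]. A call has 1 to 5 rows; each row shifts and turns the commanded pose from where the row before left it, along the tool's axes as they then stand; what a row does not reach is not made up. A row lasts 1/8 s, in which the tool goes at most 62.5 mm and 10.7 degrees, less where a joint would pass 70% of its speed; a pose out of reach is approached as far as the arm can. A call is refused whole if a number of a shift passes 0.0625 or a number of a turn 10.7, either way. A call with a gripper value outside its range is refused whole. The fingers move at their own pace and stop on an object; the grip force is fixed at half the most. Time passes only in rows, so rows that do not move let the fingers close. It gives the time, the measured TCP pose, the force, the opening and the grip force at its end, in the units of the state.
- get_obs(): the state, without advancing time (a new reading comes with each control period).
- cams.capture(name): name is "scene" or "top" or "wrist"; returns a dict with "color" (400x640x3 uint8, red, green, blue), "K" (3x3 intrinsics, pixels), "R" (3x3) and "t" (3): a world point X has camera coordinates R X + t. Camera axes: x right, y down, z forward; pixel columns grow to the right and rows downward; lengths in mm; the calibration is good to about 2 mm. A picture is of the moment at which its call begins. There is no depth.
- close_job(): hands the job in; it is judged then, once.
The state is a dict: "time": time; "joint_positions": joint angles; "dq": joint speeds; "tau": joint torques, N m; "tool_pos": TCP position; "tcp_rot": TCP orientation; "contact_force": force on the tool from outside, world axes, zero at the start; "moment": the same for the moment, N m; "grip_width": finger opening in mm; "finger_force": force on a finger pad.
Only numpy, scipy, OpenCV 4.12 (cv2) and the standard library are available. Lean on these libraries where they do the work, as an engineer would, in place of code of your own. Each camera call takes 0.05 s, during which the arm holds its last target. There are 200 camera calls.

### The job

The control knob has come off the magnetic stirrer. Pick it up, fit it on the stirrer's D-shaped shaft, feeling gently for the position where its flat lines up before you push it fully home until it snaps, then turn it counterclockwise to its stop so that its pointer stands at the off mark, and let go. Never force it, and leave the glassware and bottles around it where they are.

Things in the scene. Friction and masses are not known exactly. Their poses are not given: they have to be found in the camera images.
- knob_mid (a point): The loose grey knob, 36 mm high: round skirt (52 mm wide, 9 mm high) and on it a straight-sided grip 46 mm long (knob's x) and 24 mm wide (y), up to 36 mm; pinch the grip across its 24 mm. Starts upright on the worktop. Point: on the axis, half-way up (18 mm above the underside). z up, +x is the pointer (black line on top and down one end of the grip).
- knob_base (a point): Centre of the knob's underside, where the bore opens (axes as knob_mid, 18 mm below it). The bore is 26 mm deep; its first 6 mm are round, 15 mm wide; deeper, a flat 3.3 mm from the axis closes it on the pointer (+x) side. Set on at a wrong angle, the knob drops 6 mm over the shaft's tip and its underside stays 18 mm above the deck; turned under 3 to 6 N it drops on when the flats meet.
- pointer (a point): Outer end of the knob's pointer, 26 mm from its axis along +x, 9 mm above its underside (same axes).
- stirrer: Compact magnetic stirrer, white, fixed to the worktop, 240 mm (x) by 150 mm (y), deck 55 mm high. Origin: centre of its underside, on the worktop. Its front, with the control shaft and printed dial, faces -x; a round plate of 120 mm diameter, centred 48 mm behind the origin, stands 8 mm above the deck.
- shaft_top (a point): Centre of the top of the upright steel control shaft, 24 mm above the deck, 85 mm in front of the stirrer's origin. Axes are the stirrer's; they do not turn with the shaft. Shaft 14 mm thick, last 2 mm tapered to 11 mm, with a flat along its length, 3 mm from its axis. Its angle is not measured: the flat starts facing anywhere from 0.35 to 1.45 rad clockwise (seen from above) of the off mark.
- off_mark (a point): Inner end of the off mark, the longest, thickest line of the dial printed on the deck: 26 mm from the shaft's axis at the front left, 135 degrees counterclockwise (seen from above) from the stirrer's +x. Deck height, axes the stirrer's. The shaft has its firm counterclockwise stop where the pointer of the fitted knob, its play of about 0.1 rad taken up, faces this mark.
- beaker: Glass beaker, 57 mm wide, 73 mm high, bystander; origin at the centre of its underside.
- vial_a: Sample vial with white cap, 23 mm wide, 48 mm high, bystander; origin at its underside.
- vial_c: Sample vial with blue cap, 23 mm wide, 48 mm high, bystander; origin at its underside.
- bottle: White plastic reagent bottle, 48 mm wide, 100 mm high, bystander; origin at its underside.
- shaft_foot (a point): Centre of the shaft's foot, at deck height (axes: the stirrer's). The knob's underside sits here when home, its pointer the way the shaft's flat faces (within about 0.1 rad). Two sprung catches in the shaft resist with about 10 N from 9 to 4 mm before home, then snap the knob down on the deck. The shaft turns with 0.04 N m of friction (light pressure does not turn it).
Things that resemble listed ones, but are neither listed nor needed, are in the scene too. Of the things that look like the part that bears knob_mid, the smallest one is meant.

How it is judged:
By the outcome, as a careful person would: the job done as asked, in the order asked, and still so for the second after the job is handed in, with the robot touching nothing.
It also fails if it takes over 72 s, if anything falls off the work surface, if the arm or the gripper's body presses on something with over 40 N, if the wrist force passes 120 N, or if a joint passes its speed limit or range.

## Working session

There is one attempt and no reset: what is moved stays moved. The work goes in short steps, Python scripts to look and compute and a shell command to move; the robot and the scene stay as the last step left them, time stands still between calls to the robot, and variables do not carry over. Pictures are saved under pics/ and viewed, at most 10 in all, crops included, and the job is handed in when it is done.

```bash
mkdir -p pics
cat > h.py <<'E'
import numpy as np, cv2
from plant import get_obs, cams
def grab(n):
    c=cams.capture(n); c={k:np.array(v) for k,v in c.items()}; return c
def ray(c,u,v,z):
    d=c["R"].T@np.linalg.inv(c["K"])@np.array([u,v,1.]); o=-c["R"].T@c["t"]
    return o+d*(z-o[2])/d[2]
def proj(c,X):
    p=c["K"]@(c["R"]@np.array(X,float)+c["t"]); return p[:2]/p[2]
def save(n,im): cv2.imwrite("pics/"+n,cv2.cvtColor(im,cv2.COLOR_RGB2BGR))
E
python3 - <<'E'
from h import *
import pickle
S={}
for n in("top","scene"):
    S[n]=grab(n); c=S[n]; print(n,-c["R"].T@c["t"],c["R"][2],c["K"][0,0])
pickle.dump(S,open("s.pkl","wb"))
save("top.png",S["top"]["color"]); save("scene.png",S["scene"]["color"])
o=get_obs(); print(o["time"],o["tool_pos"],o["tcp_rot"],o["grip_width"],o["contact_force"])
E
```

```text
top [ 407.25040555   61.86929525 1435.14317284] [ 8.35375756e-02 -4.95998702e-04 -9.96504504e-01] 507.22512257322126
scene [-36.46120109 620.8786408  852.85857252] [ 0.52078085 -0.49650381 -0.69445754] 456.535988023306
0.1 [ 219.64369453 -476.45465539  240.10807897] [-3.14020514e+00 -2.12779296e-04  4.31774620e-01] 91.59340459889292 [ 0.3302706   0.0016272  -0.29713138]
```

View pics/top.png

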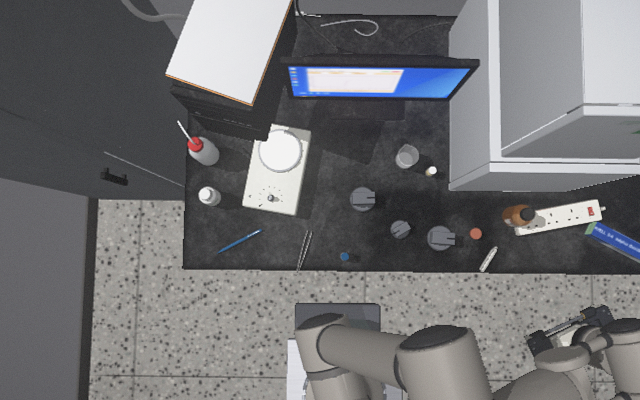

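View pics/scene.png

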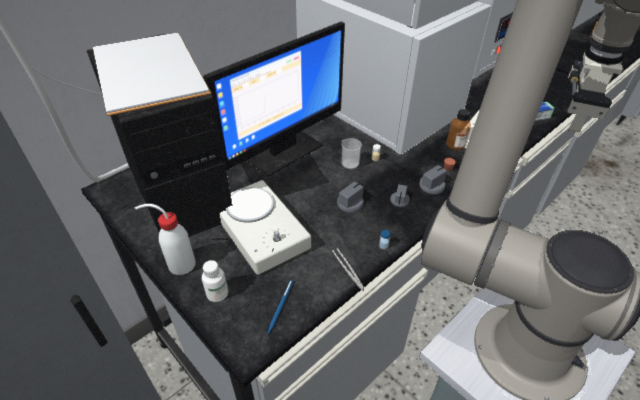

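The top view shows three grey knobs, at (362,199), (400,229) and (440,238). The middle one looks smallest, so it should be the one meant. The stirrer shaft is near (270,198) and the plate near (280,151). I'll confirm with an enlarged crop and measure the sizes.

Run:
```python
from h import *
import pickle
S=pickle.load(open("s.pkl","rb")); c=S["top"]; im=c["color"]
a=cv2.resize(im[180:255,340:465],None,fx=6,fy=6,interpolation=cv2.INTER_CUBIC)[:,:750]
b=cv2.resize(im[120:220,235:320],None,fx=6,fy=6,interpolation=cv2.INTER_CUBIC)
save("knobs.png",a); save("stir.png",b[:600])
hsv=cv2.cvtColor(im,cv2.COLOR_RGB2HSV)
# white stirrer
m=cv2.inRange(hsv,(0,0,150),(179,60,255)); 
n,l,st,ce=cv2.connectedComponentsWithStats(m)
i=l[185,260]; print(st[i]); cs,_=cv2.findContours((l==i).astype(np.uint8),0,2)
r=cv2.minAreaRect(max(cs,key=cv2.contourArea)); print(r)
for p in cv2.boxPoints(r): print(p,ray(c,*p,55)[:2])
for u,v in((362,199),(400,229),(440,238)): print(ray(c,u,v,20)[:2], im[v,u])
```

```text
[ 242  124   68   91 4298]
((275.8915100097656, 168.01113891601562), (54.16481399536133, 85.94902801513672), 10.84030532836914)
[241.21008 205.12534] [517.38940959 287.58986044]
[257.3747   120.710045] [752.41790205 249.38297445]
[310.57294 130.89694] [725.91927102 101.67617929]
[294.40833 215.31223] [491.61441712 141.88998397]
[542.24042311 -44.59946352] [116 118 124]
[ 459.72030741 -151.25328739] [113 116 122]
[ 436.24947242 -262.72460204] [115 116 124]
```

View pics/knobs.png

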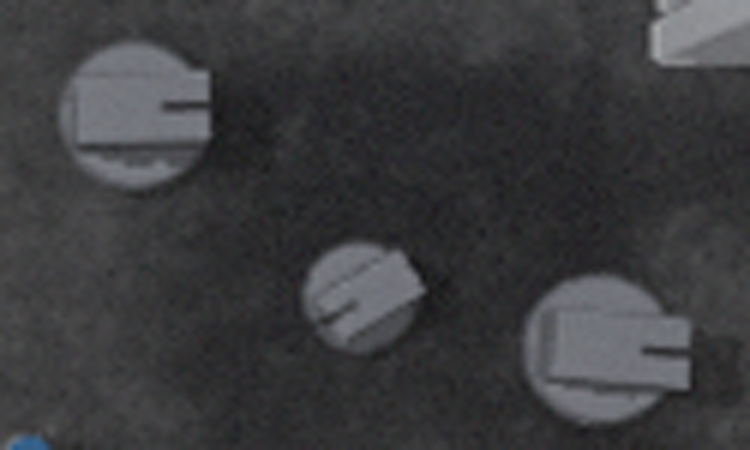

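View pics/stir.png

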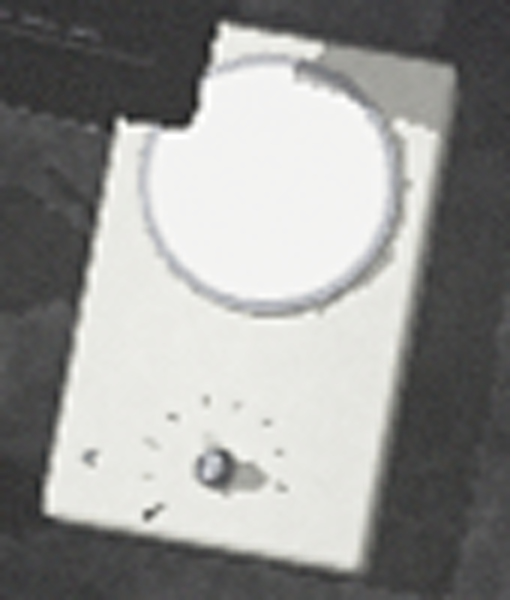

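The crop confirms the middle knob at top pixel (400,229). Its skirt is about 19 px, which is about 53 mm, matching the 52 mm given. The other two are about 25 px (70 mm). Its pointer line faces lower-left in the image, so it points to about 2.15 rad in the world frame, close to the off-mark direction. The stirrer crop shows the shaft at crop pixel (213,465) and the thick off mark at lower-left (150,512). I'll move above the knob and look with the wrist camera.

```bash
python3 -m creep '[{"tx":0.0354,"ty":-0.0195,"tz":0.004},{"tx":0.0354,"ty":-0.0195,"tz":0.004},{"tx":0.0354,"ty":-0.0195,"tz":0.004},{"tx":0.0354,"ty":-0.0195,"tz":0.004},{"tx":0.0354,"ty":-0.0195,"tz":0.004}]'
python3 -m creep '[{"tx":0.0354,"ty":-0.0195,"tz":0.004},{"tx":0.0354,"ty":-0.0195,"tz":0.004},{"tx":0.0354,"ty":-0.0195,"tz":0.004},{"tx":0.0354,"ty":-0.0195,"tz":0.004},{"tx":0.0354,"ty":-0.0195,"tz":0.004}]'
python3 -m creep '[{"spin":-9.8},{"spin":-9.8},{"spin":-9.8},{"spin":-9.8},{"spin":-9.8}]'
python3 -m creep '[{"spin":-9.8},{"spin":-9.8},{"spin":-9.8},{"spin":-9.8},{"spin":-9.8}]'
python3 - <<'E'
from h import *
c=grab("wrist"); save("w1.png",c["color"]); o=get_obs(); print(o["tool_pos"],o["tcp_rot"],o["joint_positions"],-c["R"].T@c["t"],c["R"][2],proj(c,(460,-151,20)),c["K"][0,0])
import pickle; pickle.dump(c,open("w1.pkl","wb"))
E
```

```text
[ 219.65117465 -476.51291224  240.18682497] [-3.14037934e+00 -1.71401468e-04  4.31798131e-01] [-1.28499152e+00  3.42592096e-01  1.52480479e+00 -7.24234539e-06
  1.27542110e+00 -1.45991312e-01] [ 294.44327217 -443.03523057  384.66949954] [-0.27307691 -0.12322142 -0.95406786] [ 119.23771265 -185.64975671] 275.7963803697181invalid input at $[0]: expected keys hand, tx, ty, tz, spin
invalid input at $[0]: expected keys hand, tx, ty, tz, spin
invalid input at $[0]: expected keys hand, tx, ty, tz, spin
invalid input at $[0]: expected keys hand, tx, ty, tz, spin
```

View pics/w1.png

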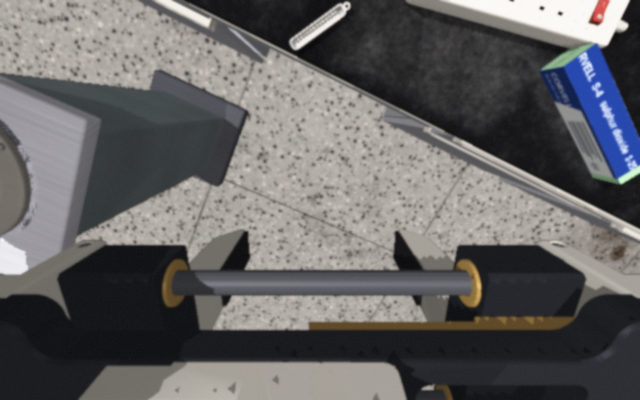

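Every row needs all five keys, so the arm has not moved and this picture only shows the start pose. I'll send the moves again with full rows.

```bash
python3 -m creep '[{"hand":1,"tx":0.0354,"ty":-0.0195,"tz":0.004,"spin":0},{"hand":1,"tx":0.0354,"ty":-0.0195,"tz":0.004,"spin":0},{"hand":1,"tx":0.0354,"ty":-0.0195,"tz":0.004,"spin":0},{"hand":1,"tx":0.0354,"ty":-0.0195,"tz":0.004,"spin":0},{"hand":1,"tx":0.0354,"ty":-0.0195,"tz":0.004,"spin":0}]'
python3 -m creep '[{"hand":1,"tx":0.0354,"ty":-0.0195,"tz":0.004,"spin":0},{"hand":1,"tx":0.0354,"ty":-0.0195,"tz":0.004,"spin":0},{"hand":1,"tx":0.0354,"ty":-0.0195,"tz":0.004,"spin":0},{"hand":1,"tx":0.0354,"ty":-0.0195,"tz":0.004,"spin":0},{"hand":1,"tx":0.0354,"ty":-0.0195,"tz":0.004,"spin":0}]'
python3 -m creep '[{"hand":1,"tx":0,"ty":0,"tz":0,"spin":-9.8},{"hand":1,"tx":0,"ty":0,"tz":0,"spin":-9.8},{"hand":1,"tx":0,"ty":0,"tz":0,"spin":-9.8},{"hand":1,"tx":0,"ty":0,"tz":0,"spin":-9.8},{"hand":1,"tx":0,"ty":0,"tz":0,"spin":-9.8}]'
python3 -m creep '[{"hand":1,"tx":0,"ty":0,"tz":0,"spin":-9.8},{"hand":1,"tx":0,"ty":0,"tz":0,"spin":-9.8},{"hand":1,"tx":0,"ty":0,"tz":0,"spin":-9.8},{"hand":1,"tx":0,"ty":0,"tz":0,"spin":-9.8},{"hand":1,"tx":0,"ty":0,"tz":0,"spin":-9.8}]'
python3 - <<'E'
from h import *
c=grab("wrist"); save("w2.png",c["color"]); o=get_obs(); print(o["tool_pos"],o["tcp_rot"],o["joint_positions"],-c["R"].T@c["t"],proj(c,(460,-151,20)))
import pickle; pickle.dump(c,open("w2.pkl","wb"))
E
```

```text
time: 0.78
tool_pos: [340.2, -313.0, 220.5]
tcp_rot: [-3.141, 0.0, 0.432]
contact_force: [1.3, -0.6, 0.5]
grip_width: 92.0
finger_force: 0.0
time: 1.4
tool_pos: [460.2, -150.4, 200.4]
tcp_rot: [-3.141, 0.0, 0.432]
contact_force: [0.0, -0.7, 0.9]
grip_width: 91.7
finger_force: 0.0
time: 2.02
tool_pos: [459.5, -151.5, 200.5]
tcp_rot: [-3.141, -0.0, 1.293]
contact_force: [-0.3, 0.1, 0.1]
grip_width: 91.8
finger_force: 0.0
time: 2.65
tool_pos: [459.5, -151.5, 200.5]
tcp_rot: [-3.141, -0.0, 2.148]
contact_force: [-0.3, -0.2, -0.6]
grip_width: 91.4
finger_force: 0.0
[ 459.46290259 -151.51562887  200.48000145] [-3.14118249e+00 -4.27083594e-04  2.15460626e+00] [-4.77022202e-01  3.06135412e-01  1.69617367e+00 -1.64537362e-04
  1.13985654e+00 -1.06076345e+00] [415.96148368 -83.73008596 345.04847899] [321.51611117 179.51190547]
```

View pics/w2.png

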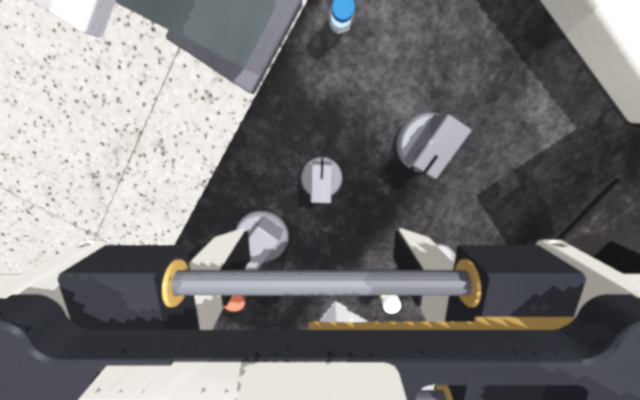

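The knob is at (321,178), with its pointer up the image, which is tool +x as intended. The skirt and grip are both clear, and the larger knobs stand at (432,145) and (264,237). Next I'll measure centre and angle.

```bash
cat > kn.py <<'E'
from h import *
def knob(c,box,thr,zb=0,top=36):
    """lit top face -> centre, line angle; skirt+grip blob extents (world rays)"""
    x0,x1,y0,y1=box; im=c["color"][y0:y1,x0:x1]; g=cv2.cvtColor(im,cv2.COLOR_RGB2GRAY)
    g4=cv2.resize(g,None,fx=4,fy=4,interpolation=cv2.INTER_CUBIC)
    for t,z in thr:
        m=cv2.morphologyEx((g4>t).astype(np.uint8),cv2.MORPH_OPEN,np.ones((5,5),np.uint8))
        cs,_=cv2.findContours(m,0,2); k=max(cs,key=cv2.contourArea)[:,0].astype(float)
        P=np.array([ray(c,(u+.5)/4-.5+x0,(v+.5)/4-.5+y0,z)[:2] for u,v in k],np.float32)
        r=cv2.minAreaRect(P); print(t,z,"rect",np.round(r[0],1),np.round(r[1],1),round(r[2],1),"circle",cv2.minEnclosingCircle(P))
    return g
E
python3 - <<'E'
from kn import *
import pickle
c=pickle.load(open("w2.pkl","rb"))
g=knob(c,(295,350,148,212),((80,4),(100,9),(120,9),(150,36),(165,36),(180,36)))
for r in g[4:60:3]: print(' '.join(f'{v:3d}' for v in r[4:50:2]))
E
```

```text
80 4 rect [ 462.6 -155.4] [52.8 61.8] 31.7 circle ((462.96783447265625, -155.9517822265625), 31.904706954956055)
100 9 rect [ 462.3 -154.4] [50.6 59.8] 31.8 circle ((462.4960632324219, -154.93539428710938), 30.806621551513672)
120 9 rect [ 462.6 -154.3] [48.8 58.7] 31.9 circle ((462.4898986816406, -155.02017211914062), 30.331130981445312)
150 36 rect [ 463.7 -147.7] [34.3 48.7] 32.4 circle ((459.90338134765625, -149.79959106445312), 26.653823852539062)
165 36 rect [ 464.  -148.3] [33.1 46.7] 32.4 circle ((461.00189208984375, -149.90472412109375), 25.887399673461914)
180 36 rect [ 464.5 -149.2] [31.8 44.3] 31.6 circle ((462.03594970703125, -150.4130859375), 24.906206130981445)
 47  50  50  51  51  53  52  54  60  62  58  51  47  48  49  51  50  52  52  50  50  53  60
 58  60  61  58  59  58  53  52  56  60  60  57  55  56  57  54  50  50  51  52  51  50  52
 64  67  66  62  64  59  66  90 116 140 146 103 119 147 132 104  64  52  52  56  56  49  50
 62  68  70  64  71 110 134 129 136 140 141  82 104 148 149 150 148 128  78  51  46  44  44
 55  54  55  80 123 144 146 153 159 160 152  84
[... 632 characters left out ...]
 210 211 211 213 213 212 211 196 185 185 181 152  72  44
 38  41  69 116 133 134 157 204 211 210 211 211 212 212 213 210 194 184 182 158  88  46  43
 38  33  36  58 103 128 158 204 210 209 210 211 212 213 212 208 188 176 144  83  46  41  41
 33  32  32  36  46  79 154 205 210 210 209 211 212 213 212 204 152  95  54  44  40  39  41
 31  32  33  35  35  47 150 205 211 210 210 213 212 213 213 202 111  46  41  46  46  45  44
 31  35  33  30  34  55 155 202 205 206 207 209 211 210 210 200 107  51  54  55  50  47  46
 37  35  34  35  34  34  55  82  87  89  96 105 110 110 113 105  62  52  56  50  46  46  50
 42  44  44  42  36  30  36  41  48  55  55  52  49  50  45  41  42  44  45  46  46  45  49
```

Run:
```python
from kn import *
import pickle
c=pickle.load(open("w2.pkl","rb"))
knob(c,(295,350,148,212),((190,36),(195,36),(200,36)))
o=get_obs(); p=o["tool_pos"]; psi=o["tcp_rot"][2]
ex=np.array([np.cos(psi),np.sin(psi)]); ey=np.array([np.sin(psi),-np.cos(psi)])
for q in((459.5,-151.5),(462.5,-152)): d=np.array(q)-p[:2]; print(d@ex,d@ey,psi)
# skirt circle fit: left & right rim in row extents (z=9)
g=cv2.cvtColor(c["color"],cv2.COLOR_RGB2GRAY)
pts=[]
for v in range(168,190,2):
    for s in(-1,1):
        u=321
        while g[v,u]>95 or abs(u-321)<10: u+=s
        pts.append(ray(c,u-s*.5,v,9 )[:2])
pts=np.array(pts); A=np.c_[2*pts,np.ones(len(pts))]; s=np.linalg.lstsq(A,(pts**2).sum(1),rcond=None)[0]; print("skirt",s[:2],np.sqrt(s[2]+s[:2]@s[:2]))
```

```text
190 36 rect [ 460.8 -151.6] [22.3 43.2] 31.9 circle ((460.2461242675781, -151.77366638183594), 23.337356567382812)
195 36 rect [ 460.6 -151.7] [21.5 42.6] 31.6 circle ((460.13482666015625, -151.90895080566406), 23.05777359008789)
200 36 rect [ 460.5 -151.7] [20.7 42.3] 31.6 circle ((460.4072265625, -151.64242553710938), 22.80866813659668)
-0.007408106326256106 0.039567651151787286 2.1546062639186987
-2.078212895205299 2.2670701823188395 2.1546062639186987
skirt [ 460.28145655 -151.45582422] 25.465556028466846
```

The knob centre is (460.4, -151.6) with its pointer at 121.7°. The measured skirt radius of 25.5 mm and grip of about 22×43 mm agree with the sizes given. I'll descend until TCP z is 26 mm, with the fingertips just above the skirt, and pinch.

```bash
python3 -m creep '[{"hand":0.65,"tx":-0.0006,"ty":0.0007,"tz":0.035,"spin":1.7},{"hand":0.65,"tx":0,"ty":0,"tz":0.035,"spin":0},{"hand":0.65,"tx":0,"ty":0,"tz":0.035,"spin":0},{"hand":0.65,"tx":0,"ty":0,"tz":0.035,"spin":0},{"hand":0.65,"tx":0,"ty":0,"tz":0.02,"spin":0}]'
python3 -m creep '[{"hand":0.65,"tx":0,"ty":0,"tz":0.0145,"spin":0},{"hand":0.65,"tx":0,"ty":0,"tz":0,"spin":0},{"hand":0.2,"tx":0,"ty":0,"tz":0,"spin":0},{"hand":0.1,"tx":0,"ty":0,"tz":0,"spin":0},{"hand":0.1,"tx":0,"ty":0,"tz":0,"spin":0}]'
python3 -m creep '[{"hand":0.1,"tx":0,"ty":0,"tz":0,"spin":0},{"hand":0.1,"tx":0,"ty":0,"tz":0,"spin":0},{"hand":0.1,"tx":0,"ty":0,"tz":0,"spin":0}]'
```

```text
time: 3.32
tool_pos: [459.7, -151.3, 38.9]
tcp_rot: [-3.14, -0.002, 2.11]
contact_force: [0.6, -0.3, 0.3]
grip_width: 59.8
finger_force: 0.0
time: 3.95
tool_pos: [460.9, -151.8, 26.8]
tcp_rot: [3.141, 0.001, 2.112]
contact_force: [0.5, -0.3, 0.5]
grip_width: 34.1
finger_force: 0.0
time: 4.32
tool_pos: [460.7, -151.8, 26.5]
tcp_rot: [3.141, 0.0, 2.113]
contact_force: [-0.3, 0.5, 5.7]
grip_width: 23.9
finger_force: 30.0
```

Run:
```python
from h import *
import pickle
c=pickle.load(open("s.pkl","rb"))["top"]; g=cv2.cvtColor(c["color"],cv2.COLOR_RGB2GRAY)
# plate circle edge + marks on the deck
x0,y0=245,184; s=g[y0:222,x0:300]; s4=cv2.resize(s,None,fx=4,fy=4,interpolation=cv2.INTER_CUBIC)
n,l,st,ce=cv2.connectedComponentsWithStats((s4<195).astype(np.uint8))
for i in range(1,n):
    if 6<st[i,4]<2500:
        u,v=(ce[i]+.5)/4-.5+(x0,y0); print(st[i],np.round([u,v],1),np.round(ray(c,u,v,55)[:2],1))
```

```text
[ 0  0  6 21 85] [245.  185.8] [570.8 278.6]
[96  8  4  5 14] [268.9 186.2] [570.5 213.2]
[72 20  6  4 22] [263.2 189. ] [562.5 228.5]
[136  24   4   4  13] [279. 190.] [560.5 185.3]
[  89   40   49   35 1001] [272.5 198.2] [537.5 202.7]
[15 44 10 11 82] [249.5 195.7] [543.4 265.7]
[144  44   4   4  12] [281.  194.9] [546.9 179.5]
[145  67   6   5  25] [281.5 200.9] [530.7 178. ]
[ 55  79  15  13 105] [259.9 204.9] [518.8 236.6]
```

The knob is gripped at 23.9 mm opening with 30 N. The dial ticks lie 31±1 mm from the shaft estimate of (539, 208.6), and the stirrer yaw is about -0.175, so the off-mark direction is about 2.18 rad. I'll lift, carry the knob next to the shaft and look.

```bash
python3 -m creep '[{"hand":0.1,"tx":0,"ty":0,"tz":-0.01,"spin":0},{"hand":0.1,"tx":0,"ty":0,"tz":-0.025,"spin":0},{"hand":0.1,"tx":0,"ty":0,"tz":-0.035,"spin":0},{"hand":0.1,"tx":0,"ty":0,"tz":-0.035,"spin":0},{"hand":0.1,"tx":0,"ty":0,"tz":-0.025,"spin":0}]'
python3 -m creep '[{"hand":0.1,"tx":0.0150,"ty":0.0170,"tz":0,"spin":0},{"hand":0.1,"tx":0.0274,"ty":0.0302,"tz":0,"spin":0},{"hand":0.1,"tx":0.0274,"ty":0.0302,"tz":0,"spin":0},{"hand":0.1,"tx":0.0274,"ty":0.0302,"tz":0,"spin":0},{"hand":0.1,"tx":0.0274,"ty":0.0302,"tz":0,"spin":0}]'
python3 -m creep '[{"hand":0.1,"tx":0.0274,"ty":0.0302,"tz":0,"spin":0},{"hand":0.1,"tx":0.0274,"ty":0.0302,"tz":0,"spin":0},{"hand":0.1,"tx":0.0274,"ty":0.0302,"tz":0,"spin":0},{"hand":0.1,"tx":0.0120,"ty":0.0130,"tz":0,"spin":7},{"hand":0.1,"tx":0,"ty":0,"tz":0,"spin":6.9}]'
python3 -m creep '[{"hand":0.1,"tx":0,"ty":0,"tz":0,"spin":0},{"hand":0.1,"tx":0,"ty":0,"tz":0,"spin":0}]'
python3 - <<'E'
from h import *
c=grab("wrist"); o=get_obs(); print(o["tool_pos"],o["tcp_rot"],o["joint_positions"],o["contact_force"],o["moment"],proj(c,(539,208.6,79)),proj(c,(539,208.6,55)))
import pickle; pickle.dump(c,open("w3.pkl","wb")); im=c["color"].copy()
u,v=map(int,proj(c,(539,208.6,79))); x0=max(0,min(u-60,520)); y0=max(0,v-50)
cr=cv2.resize(im[y0:y0+100,x0:x0+120],None,fx=5,fy=5,interpolation=cv2.INTER_CUBIC)
print(x0,y0); a=np.zeros((600,800,3),np.uint8); a[:cr.shape[0],:600]=cr; a[400:600,600:]=0; a[:125,600:800]=cv2.resize(im,(200,125)); save("w3.png",a)
E
```

```text
time: 4.95
tool_pos: [460.8, -151.8, 158.2]
tcp_rot: [3.141, 0.002, 2.113]
contact_force: [0.5, -0.0, -0.5]
grip_width: 23.8
finger_force: 30.0
time: 5.58
tool_pos: [514.5, 27.4, 156.6]
tcp_rot: [3.142, 0.0, 2.112]
contact_force: [0.8, -0.3, -0.4]
grip_width: 23.8
finger_force: 30.0
time: 6.2
tool_pos: [554.5, 161.8, 156.3]
tcp_rot: [-3.142, -0.0, 1.868]
contact_force: [-0.5, -0.3, -1.2]
grip_width: 23.6
finger_force: 30.0
time: 6.45
tool_pos: [554.5, 160.0, 156.4]
tcp_rot: [-3.141, 0.0, 1.872]
contact_force: [0.4, -0.1, -0.9]
grip_width: 24.1
finger_force: 30.0
[554.51268165 159.94359168 156.38592769] [3.14153975e+00 1.20298308e-04 1.87134083e+00] [ 1.48105230e-01  5.12609111e-01  1.49760802e+00 -1.22512348e-04
  1.13130496e+00 -1.52387151e-01] [-0.23212273  0.89355467 -0.52346941] [-0.01765691 -0.10601981  0.01530382] [320.06467913 148.79975687] [320.18162635 145.13444491]
260 98
```

View pics/w3.png

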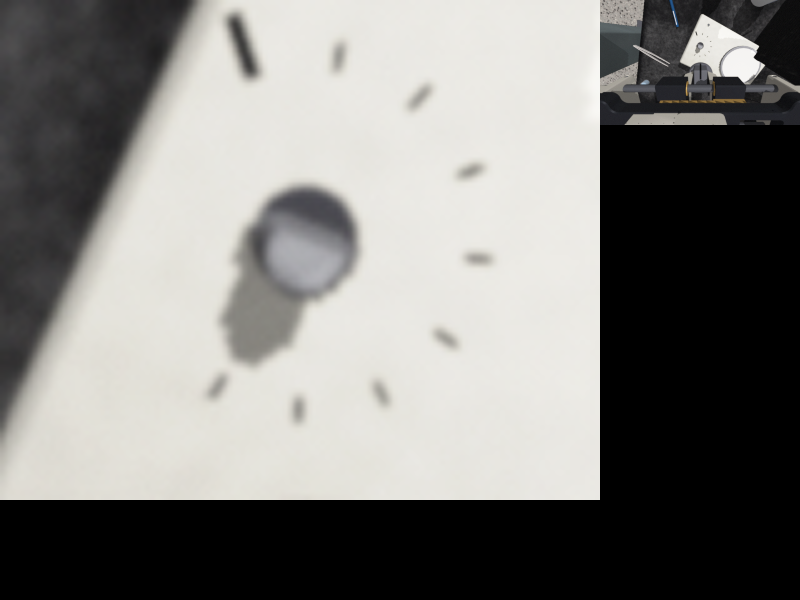

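The flat is clearly visible. The D-top's straight edge runs from crop (270,210) to (352,240), so it faces about 0.35 rad clockwise of tool +x, or about 1.52 rad in the world frame. That is about 0.66 clockwise of off, within the stated range. I'll fit the tick circle and shaft, and check where the held knob appears in the same image.

Run:
```python
from kn import *
import pickle
c=pickle.load(open("w3.pkl","rb")); x0,y0=260,98
o=get_obs(); p=o["tool_pos"]; psi=o["tcp_rot"][2]; ex=np.array([np.cos(psi),np.sin(psi)]); ey=np.array([np.sin(psi),-np.cos(psi)])
w=lambda u,v,z: ray(c,(u+.5)/5-.5+x0,(v+.5)/5-.5+y0,z)[:2]
def fit(P):
    P=np.array(P); A=np.c_[2*P,np.ones(len(P))]; s=np.linalg.lstsq(A,(P**2).sum(1),rcond=None)[0]; r=np.sqrt(s[2]+s[:2]@s[:2]); return s[:2],r,np.hypot(*(P-s[:2]).T)-r
T=[(338,57),(420,97),(470,171),(478,259),(445,338),(381,393),(298,410),(217,386)]
ct,r,e=fit([w(*t,55) for t in T]); print("ticks",ct,r,np.round(e,1))
D=[(257,250),(262,270),(272,285),(290,297),(308,300),(328,295),(345,280),(355,262)]
cd,r,e=fit([w(*t,78) for t in D]); print("D rim",cd,r,np.round(e,1))
a,b=w(270,210,79),w(352,240,79); d=b-a; n=np.array([-d[1],d[0]]); print("flat ang",np.arctan2(n[1],n[0]))
m=w(257,76,55)-ct; print("off",np.arctan2(m[1],m[0]),np.hypot(*m))
m2=w(242,18,55)-ct; print("off outer",np.arctan2(m2[1],m2[0]),np.hypot(*m2))
dd=ct-p[:2]; print("tool frame move",dd@ex,dd@ey)
# held knob, top at z=TCP+9.5
for x,y in((23,12),(23,-12),(23,0),(10,0)): print(proj(c,[*(p[:2]+x*ex+y*ey),p[2]+9.5]))
g=cv2.cvtColor(c["color"],cv2.COLOR_RGB2GRAY)
for v in range(196,250,4): print(v,' '.join(f'{k:3d}' for k in g[v,284:360:2]))
```

```text
ticks [539.2500341  208.52378259] 31.128130584136766 [-0.   0.1  0.  -0.1 -0.1  0.2  0.  -0.1]
D rim [539.44588127 209.51570461] 7.923623992597504 [ 0.1 -0.1 -0.   0.   0.1  0.  -0.1  0.1]
flat ang 1.5244939081735425
off 2.1551988134529454 28.625611870176908
off outer 2.1474962955907015 38.2953365761398
tool frame move 50.92096449741355 -0.19680963071426946
[342.86466495 224.19427681]
[297.56455869 224.19563188]
[320.21390011 224.19495437]
[320.24397134 246.27922506]
196 222 221 223 221 220 219 220 220 222 224 225 226 225 225 225 223 222 223 224 225 225 225 225 226 226 228 230 229 229 229 229 230 229 229 228 228 229 229
200 222 223 222 221 221 221 221 221 222 222 222 219 208 188 163 136 123 116 108 113 118 124 138 162 189 210 221 226 228 229 229 230 229 229 228 227 227 227
204 221 222 221 221 223 222 222 215 188 140  97  83  83  86  90  93  95  82  41  38  79 102 101  98  97  96  96 102 139 195 221 229 229 229 228 228 227 227
208 218 221 220 222 220 204 140  82  81  82  84  86  90  91  94  96  97  80  31  27  73  98 101 100 100  98  96  98 101 100 103 140 203 225 226 227 226 228
212 
[... 855 characters left out ...]
  28  75 111 110 114 113 112 112 112 111 101  96 154 165 163 160 157 145 126
236 164 165 165 165 157 132 101  50  67  98 109 110 109 111 111 112 112  87  31  25  74 111 112 111 112 111 112 112 110  98  68 138 163 166 164 164 165 164
240 164 163 165 165 165 163 128  40  65  99 108 110 111 112 110 112 110  88  31  26  74 110 111 112 111 113 111 111 111  96  47 105 162 163 163 164 164 163
244 164 164 164 165 164 160 100  33  64  97 110 110 110 110 112 110 109  86  32  26  77 110 111 112 110 111 112 111 111  91  38  72 150 165 164 164 163 164
248 165 164 165 164 166 148  65  27  58  96 108 109 110 112 110 111 108  87  32  27  75 109 110 109 113 112 111 111 111  91  34  42 125 163 167 163 166 163
```

The tick fit puts the shaft axis at (539.25, 208.5), with residuals within 0.2 mm, and the off mark at 2.155 rad. The held knob appears about 1 mm back along tool x and 0.5 mm along y, so I'll move +51.7 and -0.5. I'll set it down about 0.2 rad counterclockwise of the flat and feel clockwise from there.

```bash
python3 -m creep '[{"hand":0.1,"tx":0.015,"ty":-0.0005,"tz":0,"spin":0},{"hand":0.1,"tx":0.0217,"ty":0,"tz":0,"spin":0},{"hand":0.1,"tx":0.015,"ty":0,"tz":0.01,"spin":0},{"hand":0.1,"tx":0,"ty":0,"tz":0.02,"spin":4.7},{"hand":0.1,"tx":0,"ty":0,"tz":0.016,"spin":4}]'
python3 -m creep '[{"hand":0.1,"tx":0,"ty":0,"tz":0,"spin":0},{"hand":0.1,"tx":0,"ty":0,"tz":0,"spin":0},{"hand":0.1,"tx":0,"ty":0,"tz":0.002,"spin":0},{"hand":0.1,"tx":0,"ty":0,"tz":0.001,"spin":0}]'
python3 -c "
from h import *
o=get_obs();print(o['tool_pos'],o['tcp_rot'][2],o['contact_force'],o['moment'])"
```

```text
time: 7.12
tool_pos: [538.0, 210.2, 108.8]
tcp_rot: [-3.14, 0.0, 1.717]
contact_force: [-0.2, -0.2, -0.6]
grip_width: 24.0
finger_force: 30.0
time: 7.62
tool_pos: [539.0, 209.5, 107.5]
tcp_rot: [3.141, 0.0, 1.718]
contact_force: [0.5, -0.1, -0.8]
grip_width: 23.7
finger_force: 30.0
[539.03807621 209.54081596 107.53748918] 1.7184756217186514 [ 0.48727746 -0.09516518 -0.77125659] [ 0.01857278 -0.14046225 -0.02690531]
```

```bash
for i in 1; do python3 -m creep '[{"hand":0.1,"tx":0,"ty":0,"tz":0.001,"spin":0},{"hand":0.1,"tx":0,"ty":0,"tz":0.001,"spin":0},{"hand":0.1,"tx":0,"ty":0,"tz":0.001,"spin":0},{"hand":0.1,"tx":0,"ty":0,"tz":0.0005,"spin":0},{"hand":0.1,"tx":0,"ty":0,"tz":0,"spin":0}]'; done
```

```text
time: 8.25
tool_pos: [538.9, 209.5, 103.7]
tcp_rot: [-3.142, 0.0, 1.718]
contact_force: [-0.3, 0.4, -0.8]
grip_width: 23.5
finger_force: 30.0
```

The knob is over the tip with no contact force, so the lateral alignment is good. I'll go on to the step at about TCP z 99.5.

```bash
python3 -m creep '[{"hand":0.1,"tx":0,"ty":0,"tz":0.001,"spin":0},{"hand":0.1,"tx":0,"ty":0,"tz":0.001,"spin":0},{"hand":0.1,"tx":0,"ty":0,"tz":0.001,"spin":0},{"hand":0.1,"tx":0,"ty":0,"tz":0,"spin":0}]'
python3 -m creep '[{"hand":0.1,"tx":0,"ty":0,"tz":0.0005,"spin":0},{"hand":0.1,"tx":0,"ty":0,"tz":0,"spin":0}]'
```

```text
time: 8.75
tool_pos: [538.8, 209.4, 100.6]
tcp_rot: [-3.141, 0.0, 1.718]
contact_force: [-0.0, -1.6, -0.9]
grip_width: 23.7
finger_force: 30.0
time: 9.0
tool_pos: [538.8, 209.4, 100.2]
tcp_rot: [-3.142, 0.0, 1.718]
contact_force: [-1.2, -1.1, -1.1]
grip_width: 24.0
finger_force: 30.0
```

```bash
python3 -m creep '[{"hand":0.1,"tx":0,"ty":0,"tz":0.0005,"spin":0},{"hand":0.1,"tx":0,"ty":0,"tz":0,"spin":0}]'
python3 -m creep '[{"hand":0.1,"tx":0,"ty":0,"tz":0.0003,"spin":0},{"hand":0.1,"tx":0,"ty":0,"tz":0,"spin":0}]'
python3 -m creep '[{"hand":0.1,"tx":0,"ty":0,"tz":0.0003,"spin":0},{"hand":0.1,"tx":0,"ty":0,"tz":0,"spin":0}]'
```

```text
time: 9.25
tool_pos: [538.8, 209.5, 99.7]
tcp_rot: [-3.142, 0.0, 1.718]
contact_force: [-0.7, -1.4, -1.4]
grip_width: 23.9
finger_force: 30.0
time: 9.5
tool_pos: [538.8, 209.5, 99.4]
tcp_rot: [-3.142, 0.0, 1.718]
contact_force: [0.6, -0.7, 0.7]
grip_width: 23.9
finger_force: 30.0
time: 9.75
tool_pos: [538.9, 209.5, 99.1]
tcp_rot: [3.142, 0.0, 1.718]
contact_force: [-0.4, -1.9, 0.9]
grip_width: 23.7
finger_force: 30.0
```

```bash
python3 -m creep '[{"hand":0.1,"tx":0,"ty":0,"tz":0.0003,"spin":0},{"hand":0.1,"tx":0,"ty":0,"tz":0,"spin":0}]'
python3 -m creep '[{"hand":0.1,"tx":0,"ty":0,"tz":0.0003,"spin":0},{"hand":0.1,"tx":0,"ty":0,"tz":0,"spin":0}]'
```

```text
time: 10.0
tool_pos: [538.9, 209.5, 98.8]
tcp_rot: [-3.142, 0.0, 1.718]
contact_force: [0.2, -0.5, 0.2]
grip_width: 23.8
finger_force: 30.0
time: 10.25
tool_pos: [538.9, 209.5, 98.5]
tcp_rot: [3.142, 0.0, 1.718]
contact_force: [-0.3, -1.4, 0.1]
grip_width: 23.7
finger_force: 30.0
```

```bash
python3 -m creep '[{"hand":0.1,"tx":0,"ty":0,"tz":0.0004,"spin":0},{"hand":0.1,"tx":0,"ty":0,"tz":0,"spin":0}]'
python3 -m creep '[{"hand":0.1,"tx":0,"ty":0,"tz":0.0004,"spin":0},{"hand":0.1,"tx":0,"ty":0,"tz":0,"spin":0}]'
python3 -m creep '[{"hand":0.1,"tx":0,"ty":0,"tz":0.0004,"spin":0},{"hand":0.1,"tx":0,"ty":0,"tz":0,"spin":0}]'
```

```text
time: 10.5
tool_pos: [538.8, 209.5, 98.0]
tcp_rot: [-3.142, 0.0, 1.718]
contact_force: [0.1, -0.8, 0.4]
grip_width: 23.8
finger_force: 30.0
time: 10.75
tool_pos: [538.8, 209.5, 97.7]
tcp_rot: [-3.142, 0.0, 1.718]
contact_force: [-0.3, -1.3, 0.7]
grip_width: 23.6
finger_force: 30.0
time: 11.0
tool_pos: [538.9, 209.5, 97.3]
tcp_rot: [3.142, 0.0, 1.718]
contact_force: [0.2, -0.4, -0.7]
grip_width: 23.7
finger_force: 30.0
```

Run:
```python
from h import *
import pickle
a=cv2.cvtColor(pickle.load(open("w3.pkl","rb"))["color"],cv2.COLOR_RGB2GRAY); c=grab("wrist"); pickle.dump(c,open("w4.pkl","wb")); b=cv2.cvtColor(c["color"],cv2.COLOR_RGB2GRAY)
for n,g in(("a",a),("b",b)):
    print(n,"col312",g[204:252:2,312],"col330",g[204:252:2,330]); print(g[240,296:348:2],g[232,296:348:2])
o=get_obs(); print(o["contact_force"],o["moment"],o["tcp_rot"][2])
```

```text
a col312 [ 90  97  94  80  75  77  76  78  78  77  86 108 114 111 112 111 111 111
 110 112 112 110 110 111] col330 [ 98 107 100  80  78  75  76  78  79  79  90 115 115 112 114 111 111 111
 112 110 112 110 109 111]
[128  40  65  99 108 110 111 112 110 112 110  88  31  26  74 110 111 112
 111 113 111 111 111  96  47 105] [ 94  75  71 101 110 110 111 110 112 113 112  87  31  28  75 111 110 114
 113 112 112 112 111 101  96 154]
b col312 [110 115 111  95  93  92  93  92  94  93 105 126 132 128 127 128 129 130
 128 128 127 126 127 127] col330 [117 124 118  95  93  94  94  94  95  94 107 139 136 131 130 129 128 128
 128 128 130 128 128 129]
[150  48  79 115 128 127 128 128 128 129 127 101  35  30  88 128 130 128
 128 129 129 128 126 108  55 125] [153  90  86 119 128 128 128 128 127 128 128  99  31  31  89 127 130 130
 130 129 130 129 128 114 111 182]
[ 0.36334725 -0.99954689  0.07536644] [-0.22349415 -0.02747372  0.03246669] 1.7181167303074876
```

The knob has not shifted in the hand, so it really is going down past the step with under 2 N. I'll continue gently.

```bash
python3 -m creep '[{"hand":0.1,"tx":0,"ty":0,"tz":0.0004,"spin":0},{"hand":0.1,"tx":0,"ty":0,"tz":0,"spin":0}]'
python3 -m creep '[{"hand":0.1,"tx":0,"ty":0,"tz":0.0004,"spin":0},{"hand":0.1,"tx":0,"ty":0,"tz":0,"spin":0}]'
python3 -m creep '[{"hand":0.1,"tx":0,"ty":0,"tz":0.0004,"spin":0},{"hand":0.1,"tx":0,"ty":0,"tz":0,"spin":0}]'
```

```text
time: 11.3
tool_pos: [538.9, 209.5, 96.9]
tcp_rot: [3.142, 0.0, 1.718]
contact_force: [-0.1, -0.4, -0.0]
grip_width: 23.9
finger_force: 30.0
time: 11.55
tool_pos: [538.9, 209.5, 96.5]
tcp_rot: [3.142, 0.0, 1.718]
contact_force: [-0.4, -1.0, 0.5]
grip_width: 23.8
finger_force: 30.0
time: 11.8
tool_pos: [538.9, 209.5, 96.1]
tcp_rot: [3.142, 0.0, 1.718]
contact_force: [0.2, -0.2, -0.0]
grip_width: 23.8
finger_force: 30.0
```

```bash
python3 -m creep '[{"hand":0.1,"tx":0,"ty":0,"tz":0.0005,"spin":0},{"hand":0.1,"tx":0,"ty":0,"tz":0.0005,"spin":0},{"hand":0.1,"tx":0,"ty":0,"tz":0.0005,"spin":0},{"hand":0.1,"tx":0,"ty":0,"tz":0,"spin":0}]'
python3 -m creep '[{"hand":0.1,"tx":0,"ty":0,"tz":0.0005,"spin":0},{"hand":0.1,"tx":0,"ty":0,"tz":0.0005,"spin":0},{"hand":0.1,"tx":0,"ty":0,"tz":0,"spin":0}]'
```

```text
time: 12.3
tool_pos: [538.9, 209.5, 94.5]
tcp_rot: [3.142, 0.0, 1.718]
contact_force: [-0.0, -1.6, -0.7]
grip_width: 23.7
finger_force: 30.0
time: 12.68
tool_pos: [538.9, 209.5, 93.5]
tcp_rot: [3.142, 0.0, 1.718]
contact_force: [0.1, -0.9, -0.1]
grip_width: 24.1
finger_force: 30.0
```

The knob is 6 mm past the blocked height with negligible force, so the flats are engaged. Next I'll push through the catches, where I expect about 10 N between TCP z 90.5 and 85.5 and home at about 81.5.

```bash
python3 -m creep '[{"hand":0.1,"tx":0,"ty":0,"tz":0.0006,"spin":0},{"hand":0.1,"tx":0,"ty":0,"tz":0.0006,"spin":0},{"hand":0.1,"tx":0,"ty":0,"tz":0.0006,"spin":0},{"hand":0.1,"tx":0,"ty":0,"tz":0.0006,"spin":0},{"hand":0.1,"tx":0,"ty":0,"tz":0,"spin":0}]'
python3 -m creep '[{"hand":0.1,"tx":0,"ty":0,"tz":0.0006,"spin":0},{"hand":0.1,"tx":0,"ty":0,"tz":0.0006,"spin":0},{"hand":0.1,"tx":0,"ty":0,"tz":0,"spin":0}]'
python3 -m creep '[{"hand":0.1,"tx":0,"ty":0,"tz":0.0006,"spin":0},{"hand":0.1,"tx":0,"ty":0,"tz":0.0006,"spin":0},{"hand":0.1,"tx":0,"ty":0,"tz":0,"spin":0}]'
```

```text
time: 13.3
tool_pos: [538.9, 209.5, 91.1]
tcp_rot: [3.142, 0.0, 1.718]
contact_force: [0.2, -0.8, 0.4]
grip_width: 23.9
finger_force: 30.0
time: 13.68
tool_pos: [538.9, 209.5, 90.2]
tcp_rot: [3.141, 0.0, 1.718]
contact_force: [-0.9, -1.0, 3.9]
grip_width: 23.5
finger_force: 30.0
time: 14.05
tool_pos: [539.0, 209.5, 89.4]
tcp_rot: [3.141, 0.0, 1.718]
contact_force: [-2.1, -1.5, 7.5]
grip_width: 24.1
finger_force: 30.0
```

The catch force starts exactly at the expected height. I'll keep pushing in small steps.

```bash
python3 -m creep '[{"hand":0.1,"tx":0,"ty":0,"tz":0.0006,"spin":0},{"hand":0.1,"tx":0,"ty":0,"tz":0.0006,"spin":0},{"hand":0.1,"tx":0,"ty":0,"tz":0,"spin":0}]'
python3 -m creep '[{"hand":0.1,"tx":0,"ty":0,"tz":0.0006,"spin":0},{"hand":0.1,"tx":0,"ty":0,"tz":0.0006,"spin":0},{"hand":0.1,"tx":0,"ty":0,"tz":0,"spin":0}]'
python3 -m creep '[{"hand":0.1,"tx":0,"ty":0,"tz":0.0006,"spin":0},{"hand":0.1,"tx":0,"ty":0,"tz":0.0006,"spin":0},{"hand":0.1,"tx":0,"ty":0,"tz":0,"spin":0}]'
```

```text
time: 14.42
tool_pos: [539.1, 209.5, 88.7]
tcp_rot: [3.14, 0.0, 1.718]
contact_force: [-3.3, -2.6, 10.7]
grip_width: 23.9
finger_force: 30.0
time: 14.8
tool_pos: [539.2, 209.5, 87.8]
tcp_rot: [3.14, 0.0, 1.718]
contact_force: [-3.6, -1.5, 12.4]
grip_width: 24.0
finger_force: 30.0
time: 15.18
tool_pos: [538.9, 209.4, 85.2]
tcp_rot: [3.141, 0.0, 1.718]
contact_force: [-0.7, -1.4, 2.8]
grip_width: 23.8
finger_force: 30.0
```

```bash
python3 -m creep '[{"hand":0.1,"tx":0,"ty":0,"tz":0.0006,"spin":0},{"hand":0.1,"tx":0,"ty":0,"tz":0.0006,"spin":0},{"hand":0.1,"tx":0,"ty":0,"tz":0.0006,"spin":0},{"hand":0.1,"tx":0,"ty":0,"tz":0,"spin":0}]'
python3 -m creep '[{"hand":0.1,"tx":0,"ty":0,"tz":0.0006,"spin":0},{"hand":0.1,"tx":0,"ty":0,"tz":0.0006,"spin":0},{"hand":0.1,"tx":0,"ty":0,"tz":0,"spin":0}]'
```

```text
time: 15.68
tool_pos: [538.9, 209.4, 83.4]
tcp_rot: [3.141, 0.0, 1.718]
contact_force: [-1.3, -1.4, 4.6]
grip_width: 23.9
finger_force: 30.0
time: 16.05
tool_pos: [539.0, 209.5, 82.4]
tcp_rot: [3.141, 0.0, 1.718]
contact_force: [-1.6, -2.7, 5.0]
grip_width: 23.4
finger_force: 30.0
```

```bash
python3 -m creep '[{"hand":0.1,"tx":0,"ty":0,"tz":0.0005,"spin":0},{"hand":0.1,"tx":0,"ty":0,"tz":0.0004,"spin":0},{"hand":0.1,"tx":0,"ty":0,"tz":0,"spin":0}]'
python3 -m creep '[{"hand":0.1,"tx":0,"ty":0,"tz":0.0004,"spin":0},{"hand":0.1,"tx":0,"ty":0,"tz":0,"spin":0}]'
python3 -m creep '[{"hand":0.1,"tx":0,"ty":0,"tz":0.0004,"spin":0},{"hand":0.1,"tx":0,"ty":0,"tz":0,"spin":0}]'
python3 -c "
from h import *
o=get_obs();print(o['tool_pos'],o['tcp_rot'][2],o['contact_force'],o['moment'])"
```

```text
time: 16.42
tool_pos: [539.0, 209.4, 81.6]
tcp_rot: [3.141, 0.0, 1.718]
contact_force: [0.7, -1.9, 6.4]
grip_width: 23.4
finger_force: 30.0
time: 16.68
tool_pos: [539.0, 209.4, 81.5]
tcp_rot: [3.141, 0.0, 1.718]
contact_force: [-1.9, -2.9, 10.0]
grip_width: 23.7
finger_force: 30.0
time: 16.92
tool_pos: [539.0, 209.4, 81.5]
tcp_rot: [3.141, 0.0, 1.718]
contact_force: [-3.4, -3.1, 11.7]
grip_width: 23.6
finger_force: 30.0
[539.04670877 209.41854709  81.51118701] 1.7181985750728574 [-3.44649157 -3.11776455 11.70163973] [-0.57629139  0.44440848 -0.03674943]
```

The knob is seated: TCP z stays at 81.5, exactly the expected home height, while the force rises. I'll relax the pressure and turn counterclockwise, which is negative spin, while watching the moment.

```bash
python3 -m creep '[{"hand":0.1,"tx":0,"ty":0,"tz":-0.0006,"spin":0},{"hand":0.1,"tx":0,"ty":0,"tz":0,"spin":-2},{"hand":0.1,"tx":0,"ty":0,"tz":0,"spin":-4},{"hand":0.1,"tx":0,"ty":0,"tz":0,"spin":-4},{"hand":0.1,"tx":0,"ty":0,"tz":0,"spin":0}]'
python3 -c "
from h import *
o=get_obs();print(o['tool_pos'],o['tcp_rot'][2],o['contact_force'],o['moment'])"
python3 -m creep '[{"hand":0.1,"tx":0,"ty":0,"tz":0,"spin":-3},{"hand":0.1,"tx":0,"ty":0,"tz":0,"spin":-3},{"hand":0.1,"tx":0,"ty":0,"tz":0,"spin":-3},{"hand":0.1,"tx":0,"ty":0,"tz":0,"spin":-2},{"hand":0.1,"tx":0,"ty":0,"tz":0,"spin":0}]'
python3 -c "
from h import *
o=get_obs();print(o['tool_pos'],o['tcp_rot'][2],o['contact_force'],o['moment'])"
```

```text
time: 17.55
tool_pos: [539.0, 209.5, 81.5]
tcp_rot: [3.141, 0.0, 1.894]
contact_force: [-1.2, -1.9, 7.8]
grip_width: 24.0
finger_force: 30.0
[538.95142148 209.46662997  81.49624773] 1.8939514229986583 [-1.18573827 -1.89324054  7.76216881] [-0.4326309  0.2395238  0.0262539]
time: 18.18
tool_pos: [538.8, 209.5, 81.5]
tcp_rot: [3.141, 0.0, 2.085]
contact_force: [-2.0, -2.8, 7.6]
grip_width: 23.6
finger_force: 30.0
[538.84845535 209.48953642  81.51705756] 2.0854814399533614 [-2.00002038 -2.82127163  7.58015566] [-0.37877398  0.26654259  0.0180927 ]
```

```bash
cat > m.py <<'E'
from h import *
o=get_obs();print(np.round(o['tool_pos'],1),round(o['tcp_rot'][2],4),np.round(o['contact_force'],1),np.round(o['moment'],3))
E
python3 -m creep '[{"hand":0.1,"tx":0,"ty":0,"tz":0,"spin":-1.5},{"hand":0.1,"tx":0,"ty":0,"tz":0,"spin":-1},{"hand":0.1,"tx":0,"ty":0,"tz":0,"spin":0}]' >/dev/null; python3 m.py
python3 -m creep '[{"hand":0.1,"tx":0,"ty":0,"tz":0,"spin":-1},{"hand":0.1,"tx":0,"ty":0,"tz":0,"spin":0}]' >/dev/null; python3 m.py
python3 -m creep '[{"hand":0.1,"tx":0,"ty":0,"tz":0,"spin":-1},{"hand":0.1,"tx":0,"ty":0,"tz":0,"spin":0}]' >/dev/null; python3 m.py
```

```text
[538.8 209.5  81.5] 2.1289 [-2.2 -3.2  8.2] [-0.411  0.259 -0.015]
[538.8 209.5  81.5] 2.1463 [-2.5 -2.8  7. ] [-0.399  0.223 -0.002]
[538.8 209.5  81.5] 2.1638 [-3.4 -2.6  7.6] [-0.33   0.258  0.03 ]
```

```bash
python3 -m creep '[{"hand":0.1,"tx":0,"ty":0,"tz":0,"spin":-1},{"hand":0.1,"tx":0,"ty":0,"tz":0,"spin":0}]' >/dev/null; python3 m.py
python3 -m creep '[{"hand":0.1,"tx":0,"ty":0,"tz":0,"spin":-1},{"hand":0.1,"tx":0,"ty":0,"tz":0,"spin":0}]' >/dev/null; python3 m.py
python3 -c "
from h import *
import pickle
for k in 'ab': c=grab('wrist')
pickle.dump(c,open('w5.pkl','wb')); im=c['color']; x0,y0=250,110
save('w5.png',cv2.resize(im[y0:y0+140,x0:x0+140],None,fx=4,fy=4,interpolation=cv2.INTER_CUBIC))
p=(539.1,208.8);o=get_obs();ps=o['tcp_rot'][2]
print([(proj(c,(p[0]+r*np.cos(2.168),p[1]+r*np.sin(2.168),55))-(x0,y0))*4 for r in (26,38)])"
```

```text
[538.8 209.5  81.5] 2.1812 [-3.  -3.1  7.3] [-0.406  0.252 -0.045]
[538.8 209.5  81.5] 2.1986 [-2.5 -2.4  8.5] [-0.311  0.285  0.033]
[array([286.36464551, 355.15136824]), array([288.63636187, 283.6875697 ])]
```

View pics/w5.png

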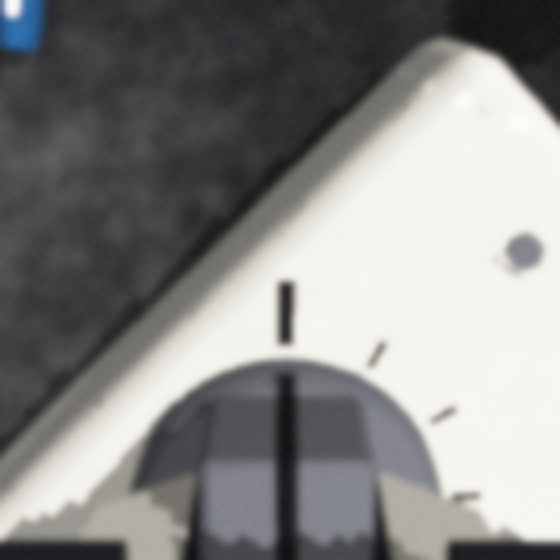

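The pointer line (col 287) stands straight at the thick off mark (col 286). I'll turn on in small steps to feel the stop.

```bash
python3 -m creep '[{"hand":0.1,"tx":0,"ty":0,"tz":0,"spin":-0.8},{"hand":0.1,"tx":0,"ty":0,"tz":0,"spin":0}]' >/dev/null; python3 m.py
python3 -m creep '[{"hand":0.1,"tx":0,"ty":0,"tz":0,"spin":-0.8},{"hand":0.1,"tx":0,"ty":0,"tz":0,"spin":0}]' >/dev/null; python3 m.py;python3 -m creep '[{"hand":0.1,"tx":0,"ty":0,"tz":0,"spin":0}]' >/dev/null; python3 m.py
```

```text
[538.8 209.5  81.5] 2.2126 [-2.4 -1.9  9. ] [-0.415  0.324  0.011]
[538.8 209.5  81.5] 2.2266 [-1.6 -2.1  7.8] [-0.418  0.293  0.015]
[538.8 209.5  81.5] 2.2265 [-2.6 -2.6  7.9] [-0.405  0.251  0.037]
```

There is still no moment rise, so I'll check numerically whether the knob still turns with the hand and where the mark stands now.

```bash
cat > chk.py <<'E'
from h import *
import pickle,sys
c=grab('wrist'); g=cv2.cvtColor(c['color'],cv2.COLOR_RGB2GRAY).astype(float)
pickle.dump(c,open('w6.pkl','wb'))
def dark(v,a,b):
    w=np.clip(np.median(g[v,a:b])-25-g[v,a:b],0,None); return round((w*np.arange(a,b)).sum()/max(w.sum(),1e-9),2)
print("line",[dark(v,313,331) for v in(206,210,214,220,226,232,236,240)])
print("mark",[(v,dark(v,308,336)) for v in range(178,198,3)])
E
python3 chk.py; sed -i "s/c=grab('wrist')/c=pickle.load(open('w5.pkl','rb'))/;s/^pickle.dump.*//" chk.py; python3 chk.py; sed -i "s/c=pickle.load(open('w5.pkl','rb'))/c=grab('wrist')/" chk.py
```

```text
line [np.float64(320.98), np.float64(321.17), np.float64(321.1), np.float64(321.16), np.float64(321.14), np.float64(321.15), np.float64(321.16), np.float64(321.17)]
mark [(178, np.float64(309.24)), (181, np.float64(322.47)), (184, np.float64(322.69)), (187, np.float64(322.66)), (190, np.float64(322.39)), (193, np.float64(322.27)), (196, np.float64(322.27))]
line [np.float64(321.05), np.float64(321.18), np.float64(321.08), np.float64(321.11), np.float64(321.14), np.float64(321.17), np.float64(321.18), np.float64(321.21)]
mark [(178, np.float64(308.88)), (181, np.float64(321.04)), (184, np.float64(321.05)), (187, np.float64(321.01)), (190, np.float64(320.88)), (193, np.float64(320.89)), (196, np.float64(320.77))]
```

At 2.199 the pointer was exactly on the mark, and it is now 0.028 past. The knob still turns rigidly with the hand. I'll relax the remaining downward pressure and feel further in fine steps.

```bash
python3 -m creep '[{"hand":0.1,"tx":0,"ty":0,"tz":-0.0008,"spin":0},{"hand":0.1,"tx":0,"ty":0,"tz":0,"spin":0}]' >/dev/null; python3 m.py
python3 -m creep '[{"hand":0.1,"tx":0,"ty":0,"tz":0,"spin":-0.7},{"hand":0.1,"tx":0,"ty":0,"tz":0,"spin":0}]' >/dev/null; python3 m.py;python3 -m creep '[{"hand":0.1,"tx":0,"ty":0,"tz":0,"spin":0}]' >/dev/null; python3 m.py
python3 chk.py
python3 - <<'E'
from h import *
import pickle
c=pickle.load(open("w3.pkl","rb")); g=cv2.cvtColor(c["color"],cv2.COLOR_RGB2GRAY).astype(float)
P=[]
for u in range(316,330):
    col=g[136:152,u]; d=np.diff(col); i=np.argmax(d); 
    w=np.clip(d[max(i-1,0):i+2],0,None); v=136.5+(w*np.arange(max(i-1,0),max(i-1,0)+len(w))).sum()/w.sum(); P.append(ray(c,u,v,79)[:2]); print(u,round(v,2),end=' ')
P=np.array(P,np.float32); l=cv2.fitLine(P,cv2.DIST_HUBER,0,.01,.01).ravel(); n=np.arctan2(l[0],-l[1]); print("\nflat normal",n,n+np.pi)
E
```

```text
[538.8 209.5  81.6] 2.2261 [-0.7 -1.6  0.5] [-0.302 -0.004 -0.002]
[538.7 209.5  81.6] 2.2385 [-0.7 -1.7  0.7] [-0.166 -0.079 -0.087]
[538.7 209.5  81.6] 2.2382 [-0.3 -1.8 -1.1] [-0.173 -0.08  -0.019]
line [np.float64(321.05), np.float64(321.14), np.float64(321.13), np.float64(321.14), np.float64(321.16), np.float64(321.17), np.float64(321.24), np.float64(321.25)]
mark [(178, np.float64(309.45)), (181, np.float64(323.06)), (184, np.float64(323.43)), (187, np.float64(323.2)), (190, np.float64(323.02)), (193, np.float64(322.8)), (196, np.float64(322.76))]
316 139.88 317 139.85 318 140.48 319 141.34 320 141.43 321 141.61 322 142.4 323 142.44 324 142.64 325 143.5 326 143.66 327 144.37 328 144.57 329 145.61 
flat normal 1.4734157 4.6150084
```

```bash
for i in 1; do
python3 -m creep '[{"hand":0.1,"tx":0,"ty":0,"tz":0,"spin":-0.7},{"hand":0.1,"tx":0,"ty":0,"tz":0,"spin":0}]' >/dev/null; python3 m.py;python3 -m creep '[{"hand":0.1,"tx":0,"ty":0,"tz":0,"spin":0}]' >/dev/null; python3 m.py;python3 -m creep '[{"hand":0.1,"tx":0,"ty":0,"tz":0,"spin":0}]' >/dev/null; python3 m.py; done
```

```text
[538.8 209.5  81.7] 2.2506 [-0.2 -1.  -1.6] [-0.184 -0.172 -0.078]
[538.7 209.5  81.7] 2.2504 [ 0.2 -0.8 -3. ] [-0.175 -0.134 -0.018]
[538.7 209.5  81.7] 2.2504 [ 0.3 -0.4 -3.6] [-0.115 -0.193 -0.06 ]
```

The hand seems to hold the knob about 0.5 mm off the shaft axis toward the pointer. That opens the flat's clearance and would delay the stop. I'll back off a little, recentre along -x and feel again.

```bash
python3 -m creep '[{"hand":0.1,"tx":0,"ty":0,"tz":0.0003,"spin":2},{"hand":0.1,"tx":0,"ty":0,"tz":0,"spin":2},{"hand":0.1,"tx":0,"ty":0,"tz":0,"spin":2},{"hand":0.1,"tx":0,"ty":0,"tz":0,"spin":0}]' >/dev/null; python3 m.py
python3 -m creep '[{"hand":0.1,"tx":-0.0003,"ty":0,"tz":0,"spin":0},{"hand":0.1,"tx":0,"ty":0,"tz":0,"spin":0}]' >/dev/null; python3 m.py
python3 -m creep '[{"hand":0.1,"tx":-0.0003,"ty":0,"tz":0,"spin":0},{"hand":0.1,"tx":0,"ty":0,"tz":0,"spin":0}]' >/dev/null; python3 m.py
python3 -m creep '[{"hand":0.1,"tx":-0.0003,"ty":0,"tz":0,"spin":0},{"hand":0.1,"tx":0,"ty":0,"tz":0,"spin":0}]' >/dev/null; python3 m.py
```

```text
[538.9 209.4  81.7] 2.1451 [-0.5 -2.7 -0.1] [-0.492 -0.03   0.   ]
[538.9 209.4  81.7] 2.1459 [-0.4 -1.9  1. ] [-0.289  0.104  0.009]
[539.  209.2  81.6] 2.1458 [-1.2 -1.1  0.9] [-0.022  0.19  -0.018]
[539.1 209.1  81.6] 2.1457 [-4.7  1.9  0.5] [0.365 0.436 0.029]
```

```bash
python3 -m creep '[{"hand":0.1,"tx":0.0003,"ty":0,"tz":0,"spin":0},{"hand":0.1,"tx":0,"ty":0,"tz":0,"spin":-1},{"hand":0.1,"tx":0,"ty":0,"tz":0,"spin":0}]' >/dev/null; python3 m.py
python3 -m creep '[{"hand":0.1,"tx":0,"ty":0,"tz":0,"spin":-1},{"hand":0.1,"tx":0,"ty":0,"tz":0,"spin":0}]' >/dev/null; python3 m.py
python3 -m creep '[{"hand":0.1,"tx":0,"ty":0,"tz":0,"spin":-1},{"hand":0.1,"tx":0,"ty":0,"tz":0,"spin":0}]' >/dev/null; python3 m.py
python3 -m creep '[{"hand":0.1,"tx":0,"ty":0,"tz":0,"spin":-0.5},{"hand":0.1,"tx":0,"ty":0,"tz":0,"spin":0}]' >/dev/null; python3 m.py
```

```text
[539.  209.2  81.6] 2.1636 [-4.1  3.   1.9] [ 0.445  0.457 -0.007]
[539.  209.2  81.6] 2.181 [-3.7  3.3  1.1] [ 0.574  0.572 -0.064]
[539.  209.2  81.6] 2.1983 [-4.   3.1  1.3] [ 0.604  0.498 -0.058]
[539.  209.2  81.6] 2.2069 [-4.5  3.9  1.4] [ 0.569  0.521 -0.046]
```

```bash
python3 -m creep '[{"hand":0.1,"tx":0.0001,"ty":0,"tz":0,"spin":-0.5},{"hand":0.1,"tx":0,"ty":0,"tz":0,"spin":0}]' >/dev/null; python3 m.py
python3 -m creep '[{"hand":0.1,"tx":0,"ty":0,"tz":0,"spin":-0.5},{"hand":0.1,"tx":0,"ty":0,"tz":0,"spin":0}]' >/dev/null; python3 m.py
python3 chk.py
python3 -m creep '[{"hand":0.1,"tx":0,"ty":0,"tz":0,"spin":-0.5},{"hand":0.1,"tx":0,"ty":0,"tz":0,"spin":0}]' >/dev/null; python3 m.py
python3 -m creep '[{"hand":0.1,"tx":0,"ty":0,"tz":0,"spin":-0.5},{"hand":0.1,"tx":0,"ty":0,"tz":0,"spin":0}]' >/dev/null; python3 m.py
```

```text
[539.  209.2  81.6] 2.2156 [-4.7  3.2  1. ] [ 0.603  0.535 -0.015]
[539.  209.2  81.6] 2.2243 [-3.5  3.5  1.2] [ 0.591  0.546 -0.048]
line [np.float64(321.07), np.float64(321.15), np.float64(321.13), np.float64(321.16), np.float64(321.21), np.float64(321.23), np.float64(321.24), np.float64(321.2)]
mark [(178, np.float64(308.95)), (181, np.float64(322.6)), (184, np.float64(322.69)), (187, np.float64(322.41)), (190, np.float64(322.34)), (193, np.float64(322.11)), (196, np.float64(322.04))]
[539.  209.2  81.5] 2.2331 [-3.5  2.8  2.1] [ 0.615  0.585 -0.072]
[538.9 209.3  81.6] 2.2418 [-4.8  3.   1.2] [ 0.649  0.539 -0.045]
```

```bash
python3 -m creep '[{"hand":0.1,"tx":0,"ty":0,"tz":0,"spin":-0.7},{"hand":0.1,"tx":0,"ty":0,"tz":0,"spin":0}]' >/dev/null; python3 m.py
python3 -m creep '[{"hand":0.1,"tx":0,"ty":0,"tz":0,"spin":-0.7},{"hand":0.1,"tx":0,"ty":0,"tz":0,"spin":0}]' >/dev/null; python3 m.py
python3 -m creep '[{"hand":0.1,"tx":0,"ty":0,"tz":0,"spin":-0.7},{"hand":0.1,"tx":0,"ty":0,"tz":0,"spin":0}]' >/dev/null; python3 m.py
```

```text
[538.9 209.3  81.6] 2.254 [-3.8  3.2  1. ] [ 0.609  0.607 -0.04 ]
[538.9 209.3  81.6] 2.2662 [-2.8  3.6  0.5] [ 0.646  0.56  -0.08 ]
[538.9 209.3  81.6] 2.2784 [-4.8  3.8  1.2] [ 0.643  0.611 -0.087]
```

```bash
python3 -m creep '[{"hand":0.1,"tx":0,"ty":0,"tz":0,"spin":-0.7},{"hand":0.1,"tx":0,"ty":0,"tz":0,"spin":0}]' >/dev/null; python3 m.py
python3 -m creep '[{"hand":0.1,"tx":0,"ty":0,"tz":0,"spin":-0.7},{"hand":0.1,"tx":0,"ty":0,"tz":0,"spin":0}]' >/dev/null; python3 m.py
python3 -m creep '[{"hand":0.1,"tx":0,"ty":0,"tz":0,"spin":-0.7},{"hand":0.1,"tx":0,"ty":0,"tz":0,"spin":0}]' >/dev/null; python3 m.py; python3 chk.py
```

```text
[538.9 209.3  81.6] 2.2906 [-5.2  3.3  1. ] [ 0.711  0.589 -0.152]
[538.8 209.4  81.6] 2.3028 [-4.8  3.6  2.1] [ 0.707  0.655 -0.106]
[538.8 209.4  81.6] 2.315 [-5.   4.2  0.7] [ 0.704  0.67  -0.048]
line [np.float64(321.16), np.float64(321.21), np.float64(321.17), np.float64(321.1), np.float64(321.19), np.float64(321.23), np.float64(321.2), np.float64(321.28)]
mark [(178, np.float64(310.45)), (181, np.float64(323.92)), (184, np.float64(327.51)), (187, np.float64(327.44)), (190, np.float64(326.89)), (193, np.float64(326.58)), (196, np.float64(326.46))]
```

```bash
for k in 1; do python3 -m creep '[{"hand":0.1,"tx":0,"ty":0,"tz":0,"spin":-0.5},{"hand":0.1,"tx":0,"ty":0,"tz":0,"spin":0}]' >/dev/null; python3 m.py
python3 -m creep '[{"hand":0.1,"tx":0,"ty":0,"tz":0,"spin":-0.5},{"hand":0.1,"tx":0,"ty":0,"tz":0,"spin":0}]' >/dev/null; python3 m.py
python3 -m creep '[{"hand":0.1,"tx":0,"ty":0,"tz":0,"spin":-0.5},{"hand":0.1,"tx":0,"ty":0,"tz":0,"spin":0}]' >/dev/null; python3 m.py; python3 m.py; done; python3 -c "
from h import *
print(get_obs()['time'])"
```

```text
[538.8 209.4  81.5] 2.3236 [-5.1  3.7  1.8] [ 0.717  0.67  -0.13 ]
[538.8 209.4  81.6] 2.3323 [-5.   4.5  1. ] [ 0.654  0.667 -0.132]
[538.7 209.4  81.6] 2.3411 [-4.3  4.2  2.2] [ 0.734  0.673 -0.186]
[538.7 209.4  81.6] 2.3411 [-4.3  4.2  2.2] [ 0.734  0.673 -0.186]
27.225
```

The moment has now climbed to about 0.13–0.19 N m, far above the 0.04 N m friction, so the shaft is firmly on its stop. The extra angle is lateral slop and wedging of the knob. I'll ease the knob back to relieve it, until the pointer stands on the mark.

```bash
python3 -m creep '[{"hand":0.1,"tx":0,"ty":0,"tz":0,"spin":2},{"hand":0.1,"tx":0,"ty":0,"tz":0,"spin":0}]' >/dev/null; python3 m.py
python3 -m creep '[{"hand":0.1,"tx":0,"ty":0,"tz":0,"spin":2},{"hand":0.1,"tx":0,"ty":0,"tz":0,"spin":0}]' >/dev/null; python3 m.py
python3 -m creep '[{"hand":0.1,"tx":0,"ty":0,"tz":0,"spin":2},{"hand":0.1,"tx":0,"ty":0,"tz":0,"spin":0}]' >/dev/null; python3 m.py; python3 chk.py
```

```text
[538.8 209.3  81.6] 2.3059 [-4.9  3.   1.2] [ 0.659  0.64  -0.077]
[538.8 209.2  81.6] 2.271 [-4.3  3.8  1.1] [ 0.604  0.675 -0.059]
[538.9 209.2  81.5] 2.2361 [-3.9  2.9  0.5] [ 0.544  0.57  -0.011]
line [np.float64(321.07), np.float64(321.21), np.float64(321.14), np.float64(321.2), np.float64(321.18), np.float64(321.24), np.float64(321.25), np.float64(321.17)]
mark [(178, np.float64(309.1)), (181, np.float64(323.27)), (184, np.float64(323.35)), (187, np.float64(323.13)), (190, np.float64(322.95)), (193, np.float64(322.76)), (196, np.float64(322.91))]
```

The torque falls elastically to zero at about 2.22 rad, so the stop does coincide with the mark. A last small correction to 2.20, relieve the side load, check and release.

```bash
python3 -m creep '[{"hand":0.1,"tx":0.0003,"ty":0,"tz":0,"spin":1},{"hand":0.1,"tx":0,"ty":0,"tz":0,"spin":0.9},{"hand":0.1,"tx":0,"ty":0,"tz":0,"spin":0}]' >/dev/null; python3 m.py; python3 chk.py
python3 -m creep '[{"hand":0.3,"tx":0,"ty":0,"tz":0,"spin":0},{"hand":0.5,"tx":0,"ty":0,"tz":0,"spin":0},{"hand":0.6,"tx":0,"ty":0,"tz":0,"spin":0},{"hand":0.6,"tx":0,"ty":0,"tz":0,"spin":0},{"hand":0.6,"tx":0,"ty":0,"tz":0,"spin":0}]'; python3 chk.py
```

```text
[539.  209.2  81.6] 2.2031 [-3.8  1.6  0. ] [ 0.264  0.376 -0.044]
line [np.float64(321.02), np.float64(321.19), np.float64(321.08), np.float64(321.12), np.float64(321.12), np.float64(321.15), np.float64(321.24), np.float64(321.24)]
mark [(178, np.float64(308.56)), (181, np.float64(321.38)), (184, np.float64(321.38)), (187, np.float64(321.37)), (190, np.float64(321.36)), (193, np.float64(321.2)), (196, np.float64(321.0))]
time: 29.08
tool_pos: [539.0, 209.3, 81.6]
tcp_rot: [3.141, 0.0, 2.203]
contact_force: [-0.6, -0.2, 0.9]
grip_width: 54.6
finger_force: 0.0
line [np.float64(320.71), np.float64(320.97), np.float64(320.83), np.float64(320.96), np.float64(320.85), np.float64(320.83), np.float64(320.85), np.float64(320.86)]
mark [(178, np.float64(308.48)), (181, np.float64(321.37)), (184, np.float64(321.22)), (187, np.float64(321.18)), (190, np.float64(321.03)), (193, np.float64(321.02)), (196, np.float64(321.03))]
```

The release was clean: the knob moved only 0.3 px and the pointer is still on the mark. I'll retreat straight up and take a final look.

```bash
python3 -m creep '[{"hand":0.65,"tx":0,"ty":0,"tz":-0.008,"spin":0},{"hand":0.65,"tx":0,"ty":0,"tz":-0.02,"spin":0},{"hand":0.65,"tx":0,"ty":0,"tz":-0.03,"spin":0},{"hand":0.65,"tx":0,"ty":0,"tz":-0.03,"spin":0},{"hand":0.65,"tx":-0.02,"ty":0,"tz":-0.02,"spin":0}]'
python3 -m creep '[{"hand":0.65,"tx":-0.03,"ty":0,"tz":0,"spin":0},{"hand":0.65,"tx":0,"ty":0,"tz":0,"spin":0},{"hand":0.65,"tx":0,"ty":0,"tz":0,"spin":0}]' | head -2
python3 -c "
from h import *
c=grab('wrist'); im=c['color']; u,v=map(int,proj(c,(539,209,91))); x0,y0=u-60,max(0,v-60); print(u,v)
save('w9.png',cv2.resize(im[y0:y0+110,x0:x0+120],None,fx=5,fy=5,interpolation=cv2.INTER_CUBIC))
t=grab('top')['color']; import pickle; a=pickle.load(open('s.pkl','rb'))['top']['color']
d=cv2.absdiff(a,t).max(2); 
for n,(x,y) in dict(beaker=(406,157),vial_a=(432,171),vial_c=(344,257),bottle=(208,196)).items(): print(n,d[y-12:y+12,x-12:x+12].mean())"
```

```text
time: 29.75
tool_pos: [550.8, 194.0, 191.9]
tcp_rot: [3.14, 0.001, 2.205]
contact_force: [0.1, -1.3, -0.5]
grip_width: 60.0
finger_force: 0.0
time: 30.12
tool_pos: [568.1, 169.3, 189.6]
320 147
beaker 4.453125
vial_a 4.434027777777778
vial_c 8.20138888888889
bottle 5.145833333333333
```

View pics/w9.png

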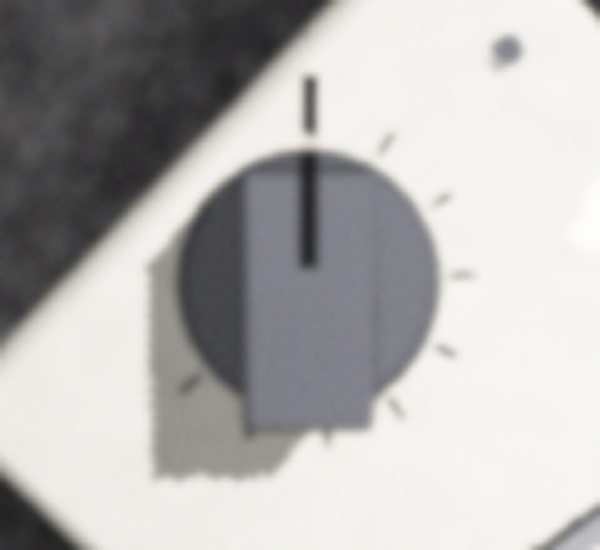

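The knob sits flat on the deck. Its pointer (crop col 309) is in line with the off mark (col 309), and the bystanders are unchanged.

```bash
python3 -c "
from plant import close_job
print(close_job())"
```

```text
the job is handed in; nothing more can be done
None
```

The knob is on the shaft, pushed home through its catches and turned counterclockwise to the stop; the pointer was in line with the off mark when I let go, after which I handed the job in at about 30 s. It passed the blocked height with no felt search turn, and I briefly turned it about 0.14 rad past the mark (up to 0.19 N m) before easing back.

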